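# Stack and lock the coil winder's spindle

## Task

On the coil winder's upright spindle, first slide the spacer sleeve all the way down onto the sprung bearing, then lay the washer flat on the sleeve, then fit the slotted locking cap: let its slot pass over the spindle's tee head, press it down against the spring and turn it crosswise under the tee, so that it stays locked and level when you let go. Feel for the tee's direction and never load the winder with more than about 5 kg of push; leave the other things on the bench where they are.

Things in the scene. Friction and masses are not known exactly. Their poses are not given: they have to be found in the camera images.
- winder: coil winder: grey round housing 104 mm across, 40 mm high, fixed to the bench in varying places. Origin: centre of its underside, on the axis of its upright steel spindle; z up. The spindle is 25 mm in diameter up to 88 mm above the origin, then a 10 mm neck up to 101 mm, then a flat tee head from 101 to 109 mm
- spindle_top (a point): centre of the top of the tee head, 109 mm above the winder's origin; axes as the winder's. The tee is 23 mm long, 10 mm wide, 8 mm high. Its long direction is NOT measured: it lies anywhere from 0.4 to 2.8 rad anticlockwise (seen from above) of the winder's x axis and does not turn
- bearing_top (a point): centre of the top face of the thrust bearing round the foot of the spindle (steel ring 46 mm across); 60 mm above the winder's origin when unloaded. The bearing is sprung downward
- bearing (a joint): how far the bearing is pressed down (m): 0 up, 0.008 bottomed hard. Spring of about 1500 N/m with about 2 N preload: some 8 N at 0.004 and 14 N at 0.008
- sleeve: aluminium spacer sleeve: tube 40 mm outside, 29.5 mm bore, 24 mm tall, standing. Origin: centre of its underside
- washer: thick plain steel washer: 46 mm outside, 29.5 mm bore, 8 mm thick, lying flat. Origin: centre of its underside
- cap: square aluminium locking cap, 44 x 44 mm, 30 mm high, standing. Origin: centre of its underside, z up. Under its slotted web, a recess 35 (along x) x 31 mm, 6 mm deep, clears the spindle; above it two ribbed walls, 44 mm over their outsides (y = +-22 mm), are the faces to grip; the space between them is open
- cap_slot (a point): centre of the slot, on the web's top, 13 mm above the cap's underside. The web is 7 mm thick; through slot 35 mm long along the cap's x, 15 mm wide. In line with the tee it drops past it onto the washer. It clears the tee's underside with the bearing a little over 4 mm down; turned about a quarter turn either way and let go, the spring holds it there, the bearing about 4 mm down
- wire_spool: spool of copper wire, white flanges 54 mm across, 45 mm tall, standing; bystander; origin under its centre
- hex_nut: small round steel nut 19 mm across, 9 mm high; bystander; origin under its centre
- small_bearing: small steel ball bearing 22 mm across, bore 10 mm, 8 mm high, too small for the spindle; bystander; origin under its centre
- screwdriver: yellow-handled screwdriver lying on the bench, about 200 mm long along its x; bystander
Mind the look-alikes: they are no part of the job. Leave any orange or yellow look-alike of the washer alone. Leave any brown look-alike of the cap alone.

How it is judged:
By the outcome, as a careful person would: the job done as asked, in the order asked, and still so for the second after the job is handed in, with the robot touching nothing.
It also fails if it takes over 72 s, if anything falls off the work surface, if the arm or the gripper's body presses on something with over 40 N, if the wrist force passes 120 N, or if a joint passes its speed limit or range.

## Robot

A 6-joint arm with a two-finger parallel gripper is mounted at the origin on the work surface. World frame = base frame: x ahead of the robot, y to its left, z up, the work surface at z = 0. Lengths are in m, angles in degrees, forces in N, time in s.
With the tool pointing down it reaches from about 0.4 to 0.825 m from the base axis. Payload 7 kg.
Tool frame: the origin (TCP) lies at the very end of the fingers, on their centre line; the grasp point (between the pads) lies 19 mm behind it; z points along the fingers, y is the line along which they close (so a half turn about z gives the same grasp; the last joint's range is limited). The gripper opens to 88 mm and grips with 3 to 60 N. Pads are 19 mm wide; open, the fingers measure 130 mm over their backs; the gripper's body (78 mm by 193 mm) begins 47 mm behind the grasp point.
Start: joints at [-59.295, 20.546, 0.682, 0, -70.136, -16.507], TCP at [0.166, -0.654, 0.227] pointing down, gripper open.
Joint ranges: [-176.03, 176.03], [-82.01, 121.73], [-58.28, 71.71], [-173.87, 95.51], [-174.79, -0.11], [-173.66, 173.66]. Speed limits (degrees/s): [136.94, 136.94, 172.46, 180, 180, 180].

## Interface

Orientations are given as [roll, pitch, yaw] about the fixed x, y, z axes, in that order (R = Rz(yaw) Ry(pitch) Rx(roll)).
In Python, from plant import r gives the robot as it stands. The module is installed in compiled form; this text tells all that it offers.
- The arm moves only by the tool jog_arm, never from a script. Its arguments are lists of equal length, an entry for each row: "travel": the shift along the tool's x, y, z each as a share of 50 cm, from -1 to 1, a list of three; "dr": the turn, a rotation vector about the tool's x, y, z each as a share of 360 degrees, from -1 to 1, a list of three; "claw": the opening, from 0 (shut) to 1 (fully open). A call has exactly 10 rows; each row is the pose to reach, as a shift and turn from the pose commanded when the call began, along the tool's axes at that moment, turning the shorter way round; what a row does not reach only later rows make up. A row lasts 1/8 s, in which the tool goes at most 62.5 mm and 10.7 degrees, less where a joint would pass 70% of its speed; a pose out of reach is approached as far as the arm can. A call with a number of a shift or a turn outside -1 to 1 is refused whole. A call with a gripper value outside its range is refused whole. The fingers move at their own pace and stop on an object; "newtons" is the grip in N (left out, the last holds). Time passes only in rows, so rows that repeat a pose let the fingers close, or fill a call up. It gives the time, the measured TCP pose, the force, the opening and the grip force at its end, in the units of the state.
- r.get_state(): the state, without advancing time (a new reading comes with each control period).
- r.capture(name): name is "scene" or "top" or "wrist"; returns a dict with "pixels" (384x512x3 uint8, red, green, blue), "range_z" (384x512 float32, m along the optical axis (not along the pixel's ray), 0 where there is no reading), "fx", "fy", "cx", "cy" (pixels), "dist_coeffs" ([k1, k2, p1, p2, k3] as OpenCV has them; the pictures are not rectified), "position" and "attitude" of the camera in the world; the wrist camera has in their place "hand_eye" (4x4, takes a point from camera to tool coordinates, whose origin is the TCP and whose axes are the flange's). Camera axes: x right, y up, looking along -z (the intrinsics and any distortion apply to the point x, -y, -z); pixel columns grow to the right and rows downward; lengths in m; the calibration is good to about 2 mm. A picture is of the moment at which its call begins: read the wrist's pose just before it.
- r.close_job(): hands the job in; it is judged then, once.
Trained networks look in the newest picture that a camera, given by its name, has taken for a name from the list of things; names that differ only in an ending like _2 or _b are one class to them, and where a whole thing is asked for, a point or a joint stands for the part that bears it (a point fixed in the world has none). Each returns a list of dicts, best first, with "conf" (0 to 1); they miss things now and then, are a little off and sometimes report something else, mostly with a low value. They report only what shows in the picture. A call takes as long as a camera call. They do not tell look-alikes from the thing itself.
- r.boxes_of(name, camera): "extent" ([left, top, right, bottom] in pixels, round what is visible of it).
- r.regions_of(name, camera): "pixels" (384x512 bool, what is visible of it) and "extent" ([left, top, right, bottom] in pixels, round what is visible of it).
- r.tip_of(name, camera): "at" ([column, row] in pixels: a listed point, or the origin of a listed thing).
The state is a dict: "time_s": time; "joints": joint angles; "qd": joint speeds; "joint_torque": joint torques, N m; "tcp_pos": TCP position; "eef_rot": TCP orientation; "contact_force": force on the tool from outside, world axes, zero at the start; "moment": the same for the moment, N m; "gripper_width": finger opening in m; "gripper_force": force on a finger pad.
Only numpy, scipy, OpenCV 4.12 (cv2) and the standard library are available. Lean on these libraries where they do the work, as an engineer would, in place of code of your own. Each camera call takes 0.05 s, during which the arm holds its last target. There are 200 camera calls.

## Working session

There is one attempt and no reset: what is moved stays moved. The work goes in short steps, Python scripts to look and compute and a tool call to move; the robot and the scene stay as the last step left them, time stands still between calls to the robot, and variables do not carry over. Pictures are saved under pics/ and viewed, at most 10 in all, crops included, and the job is handed in when it is done.

Besides the shell and the picture viewer there is one more tool, called after "Emit:" as name(argument=value, ...) on one line, values as JSON. jog_arm: Moves the arm, as the interface text tells. Its arguments: {"type":"object","properties":{"travel":{"type":"array"},"dr":{"type":"array"},"claw":{"type":"array"},"newtons":{"type":"number"}},"required":["travel","dr","claw"]}

```bash
mkdir -p pics; cat > h.py <<'E'
import numpy as np, cv2
from scipy.spatial.transform import Rotation as R
from plant import r
def cam(name):
    s=r.get_state(); c=r.capture(name)
    if 'hand_eye' in c:
        T=np.eye(4); T[:3,:3]=R.from_euler('xyz',s['eef_rot'],degrees=True).as_matrix(); T[:3,3]=s['tcp_pos']
        c['T']=T@np.array(c['hand_eye'])
    else:
        T=np.eye(4); a=np.array(c['attitude'],float)
        T[:3,:3]=a if a.shape==(3,3) else (R.from_euler('xyz',a,degrees=True).as_matrix() if a.size==3 else R.from_quat(a).as_matrix())
        T[:3,3]=c['position']; c['T']=T
    return c
def ray(c,uv):
    K=np.array([[c['fx'],0,c['cx']],[0,c['fy'],c['cy']],[0,0,1]])
    p=cv2.undistortPoints(np.array(uv,float).reshape(-1,1,2),K,np.array(c['dist_coeffs'],float)).reshape(-1,2)
    d=np.c_[p[:,0],-p[:,1],-np.ones(len(p))]
    return d
def pts(c,uv):
    uv=np.array(uv,float).reshape(-1,2); d=ray(c,uv)
    z=c['range_z'][np.clip(uv[:,1].round().astype(int),0,383),np.clip(uv[:,0].round().astype(int),0,511)]
    return (d*z[:,None])@c['T'][:3,:3].T+c['T'][:3,3]
def mpts(c,m):
    v,u=np.nonzero(m&(c['range_z']>0)); return pts(c,np.c_[u,v]),np.c_[u,v]
def onz(c,uv,z):
    d=ray(c,uv)@c['T'][:3,:3].T; o=c['T'][:3,3]
    return o+d*((z-o[2])/d[:,2])[:,None]
def tri(c1,p1,c2,p2):
    A=[];b=[]
    M=0;v=0
    for c,p in((c1,p1),(c2,p2)):
        d=(ray(c,[p])@c['T'][:3,:3].T)[0]; d/=np.linalg.norm(d); P=np.eye(3)-np.outer(d,d); M=M+P; v=v+P@c['T'][:3,3]
    return np.linalg.solve(M,v)
E
python3 - <<'E'
from h import *
s=r.get_state(); print(s)
names=['winder','sleeve','washer','cap','wire_spool','hex_nut','small_bearing','screwdriver']
ims=[]
for n in ['top','scene']:
    c=cam(n); print(n,{k:c[k] for k in ('fx','cx','cy','dist_coeffs','position','attitude')})
    im=cv2.cvtColor(c['pixels'],cv2.COLOR_RGB2BGR); cv2.imwrite(f'pics/{n}0.png',im)
    for k in names:
        for d in r.regions_of(k,n)[:3]:
            P,_=mpts(c,d['pixels']); 
            if len(P)<5: print(n,k,d['conf'],d['extent'],'few');continue
            t=np.percentile(P[:,2],95); T=P[P[:,2]>t-.004]
            print(n,k,round(d['conf'],2),np.round(d['extent']).astype(int),'top z %.3f'%t,'mid',((T[:,:2].max(0)+T[:,:2].min(0))/2).round(4),'size',np.ptp(T[:,:2],axis=0).round(3))
E
```

```text
{'time_s': 0.0, 'joints': array([-5.92934975e+01,  2.05899546e+01,  6.33668184e-01, -2.04927252e-02,
       -7.01349347e+01, -1.65070131e+01]), 'qd': array([ 0.06325253, -0.01837607,  0.00085165, -0.03235186, -0.00269846,
        0.00785302]), 'joint_torque': array([ 8.83466837e-04, -5.82719493e+01,  2.93070316e+01,  6.99725166e+00,
        7.11611530e-03, -1.54100935e-04]), 'tcp_pos': array([ 0.1654352 , -0.65391028,  0.22563742]), 'eef_rot': array([ 1.79907064e+02, -7.45091227e-03, -1.65807484e+02]), 'contact_force': array([-0.0440167 , -0.63011579,  0.0463689 ]), 'moment': array([ 0.00428452, -0.00620274,  0.04025778]), 'gripper_force': 0.0, 'gripper_width': 0.08770346737650574}
top {'fx': 471.1207540566036, 'cx': 258.17014278197075, 'cy': 190.40930679825715, 'dist_coeffs': array([-0.06530017,  0.        ,  0.        ,  0.        ,  0.        ]), 'position': array([0.27267253, 0.03387049, 1.42333615]), 'attitude': array([ 12.27115029,   0.211473  , -90.9403683 ])}
top winder 0.7 [246 166 286 202] top z 0.087 mid [0.6068 0.0091] size [0.022 0.021]
top winder 0.3 [356 201 373 218] t
[... 1329 characters left out ...]
303 275 331 292] top z 0.011 mid [0.546  0.2136] size [0.045 0.044]
scene cap 0.77 [218 142 231 160] top z 0.033 mid [ 0.5174 -0.2787] size [0.055 0.061]
scene cap 0.76 [251 155 265 169] top z 0.032 mid [ 0.4549 -0.1821] size [0.053 0.055]
scene cap 0.24 [174 153 195 181] top z 0.049 mid [ 0.6504 -0.2471] size [0.052 0.051]
scene wire_spool 0.94 [173 155 196 182] top z 0.049 mid [ 0.6504 -0.2491] size [0.052 0.055]
scene small_bearing 0.48 [234 208 255 226] top z 0.064 mid [0.6093 0.0143] size [0.045 0.039]
scene small_bearing 0.27 [238 178 244 184] top z 0.014 mid [ 0.5338 -0.1472] size [0.016 0.015]
scene screwdriver 0.78 [234 318 337 333] top z 0.028 mid [0.7026 0.24  ] size [0.089 0.059]
```

```bash
python3 - <<'E'
import cv2,numpy as np
a=cv2.imread('pics/top0.png')[130:265,125:385]; b=cv2.imread('pics/scene0.png')[125:335,165:435]
cv2.imwrite('pics/t1.png',cv2.resize(a,None,fx=3,fy=3,interpolation=2)); cv2.imwrite('pics/s1.png',cv2.resize(b,None,fx=2.8,fy=2.8,interpolation=2))
E
```

```text
(no output)
```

View pics/t1.png

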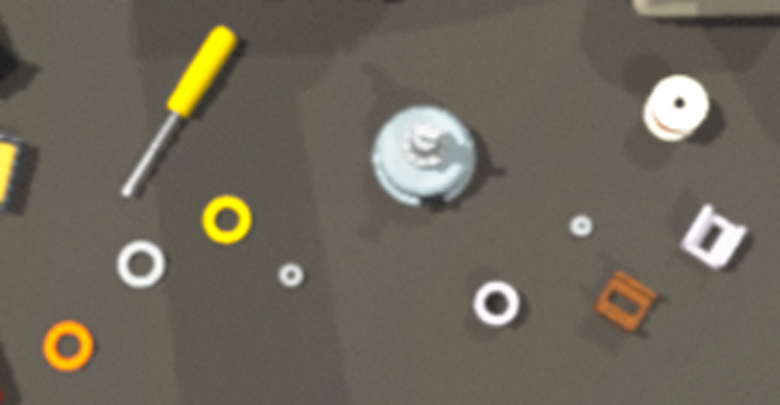

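View pics/s1.png

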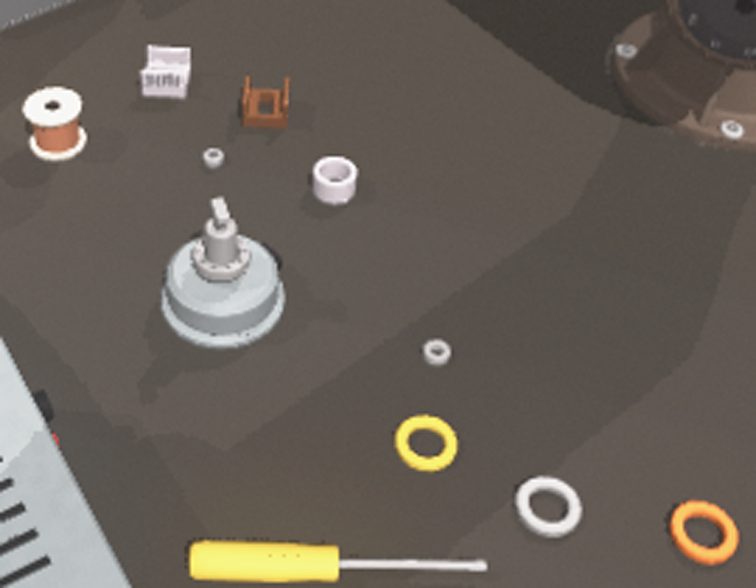

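Top crop: sleeve (497,303), steel washer (141,263), white cap (714,238). Possible mix-ups: yellow washer (227,220), orange washer (68,345), brown cap (626,302), small bearing/nut (290,274) and (580,226). The grey washer and the white/aluminium cap match the description. Scene crop: sleeve (335,180), winder (222,290), grey washer (548,505) and cap (165,70).

```bash
cat >> h.py <<'E'
def go(p,yaw):
    s=r.get_state(); Rm=R.from_euler('xyz',s['eef_rot'],degrees=True); Rt=R.from_euler('xyz',[180,0,yaw],degrees=True)
    t=Rm.inv().apply(np.array(p)-s['tcp_pos'])/.5; d=(Rm.inv()*Rt).as_rotvec(degrees=True)/360
    print('t=%.2f'%s['time_s'],'at',s['tcp_pos'].round(4),s['eef_rot'].round(2),'travel',t.round(4),'dr',d.round(4),'rows',round(max(np.linalg.norm(t)*8,np.linalg.norm(d)*360/10.7),1))
E
python3 - <<'E'
from h import *
c=cam('wrist'); print(c['hand_eye'],c['fx'],c['cx'],c['cy'])
go([.50,-.04,.27],-165.8)
go([.50,-.04,.27],-90)
E
```

```text
[[-3.40638923e-04  9.59062793e-01  2.83193298e-01  7.80002066e-02]
 [ 9.99999929e-01  2.81881920e-04  2.48227760e-04  9.43806647e-04]
 [ 1.58238938e-04  2.83193362e-01 -9.59062821e-01 -1.59229824e-01]
 [ 0.00000000e+00  0.00000000e+00  0.00000000e+00  1.00000000e+00]] 289.6175432307956 254.00591983685763 186.9828976874813
t=0.95 at [ 0.1655 -0.6544  0.2266] [-180.     0.  -165.8] travel [-0.9499  1.0272 -0.0869] dr [-0.  0. -0.] rows 11.2
t=0.95 at [ 0.1655 -0.6544  0.2266] [-180.     0.  -165.8] travel [-0.9499  1.0272 -0.0869] dr [-0.     -0.     -0.2106] rows 11.2
```

Emit:
jog_arm(travel=[[-0.92,0.98,-0.08],[-0.92,0.98,-0.08],[-0.92,0.98,-0.08],[-0.92,0.98,-0.08],[-0.92,0.98,-0.08],[-0.92,0.98,-0.08],[-0.92,0.98,-0.08],[-0.92,0.98,-0.08],[-0.92,0.98,-0.08],[-0.92,0.98,-0.08]], dr=[[0,0,0],[0,0,0],[0,0,0],[0,0,0],[0,0,0],[0,0,0],[0,0,0],[0,0,0],[0,0,0],[0,0,0]], claw=[1,1,1,1,1,1,1,1,1,1])

```text
time_s: 2.2
tcp_pos: [0.4686, -0.1066, 0.2644]
eef_rot: [-180.0, 0.1, -165.8]
contact_force: [1.8, -0.7, 0.4]
gripper_width: 0.0877
gripper_force: 0.0
```

```bash
cat > look.py <<'E'
from h import *
import sys
def look(names,tag):
    c=cam('wrist'); cv2.imwrite(f'pics/{tag}.png',cv2.cvtColor(c['pixels'],cv2.COLOR_RGB2BGR))
    np.savez(f'{tag}.npz',**{k:np.array(v) for k,v in c.items()})
    for k in names:
        for d in r.regions_of(k,'wrist')[:2]:
            P,_=mpts(c,d['pixels'])
            if len(P)<5: continue
            t=np.percentile(P[:,2],95); T=P[P[:,2]>t-.004]
            print(k,round(d['conf'],2),np.round(d['extent']).astype(int),'top z %.3f'%t,'circ',np.round(cv2.minEnclosingCircle(T[:,:2].astype(np.float32))[0],4),'mid',((T[:,:2].max(0)+T[:,:2].min(0))/2).round(4),'size',np.ptp(T[:,:2],axis=0).round(4))
    return c
E
python3 - <<'E'
from look import *
c=look(['sleeve','winder'],'w1')
for k in ['spindle_top','bearing_top']:
  for d in r.tip_of(k,'wrist')[:2]: print(k,d['conf'],d['at'],onz(c,[d['at']],.109 if k[0]=='s' else .06))
go([.45,-.058,.1],-165.8)
E
```

```text
sleeve 0.79 [275 141 303 173] top z 0.026 circ [ 0.4525 -0.0599] mid [ 0.4525 -0.0598] size [0.039  0.0384]
winder 0.81 [271 224 325 303] top z 0.109 circ [ 0.5262 -0.0397] mid [ 0.5262 -0.038 ] size [0.1768 0.1177]
spindle_top 0.77 [312.0, 297.3] [[0.60945057 0.0075175  0.109     ]]
bearing_top 0.63 [308.1, 277.4] [[0.61126259 0.0117231  0.06      ]]
t=2.45 at [ 0.4678 -0.1084  0.2636] [ 1.8000e+02 -2.0000e-02 -1.6573e+02] travel [0.0095 0.1065 0.3272] dr [ 0.     -0.0001  0.0002] rows 2.8
```

Emit:
jog_arm(travel=[[0.007,0.1,0.1],[0.007,0.1,0.2],[0.007,0.1,0.3],[0.007,0.1,0.3],[0.007,0.1,0.3],[0.007,0.1,0.3],[0.007,0.1,0.3],[0.007,0.1,0.3],[0.007,0.1,0.3],[0.007,0.1,0.3]], dr=[[0,0,0],[0,0,0],[0,0,0],[0,0,0],[0,0,0],[0,0,0],[0,0,0],[0,0,0],[0,0,0],[0,0,0]], claw=[1,1,1,1,1,1,1,1,1,1])

```text
time_s: 3.7
tcp_pos: [0.4523, -0.061, 0.1138]
eef_rot: [-180.0, 0.0, -165.8]
contact_force: [0.0, -0.0, -0.5]
gripper_width: 0.0876
gripper_force: 0.0
```

```bash
python3 - <<'E'
from look import *
c=look(['sleeve','winder'],'w2')
P,uv=mpts(c,np.ones((384,512),bool))
for zl,zh in((.103,.114),(.056,.064),(.082,.092)):
    Q=P[(P[:,2]>zl)&(P[:,2]<zh)&(np.hypot(P[:,0]-.61,P[:,1]-.01)<.035)]
    if len(Q)>5: print(zl,len(Q),Q[:,2].mean(),'rect',cv2.minAreaRect(Q[:,:2].astype(np.float32)),'circ',cv2.minEnclosingCircle(Q[:,:2].astype(np.float32)))
for k in ['spindle_top','bearing_top']:
  for d in r.tip_of(k,'wrist')[:2]: print(k,d['conf'],d['at'],onz(c,[d['at']],.109 if k[0]=='s' else .06))
im=cv2.imread('pics/w2.png'); cv2.imwrite('pics/w2c.png',cv2.resize(im,(768,576),interpolation=2))
go([.4525,-.0595,.004],-165.8)
E
```

```text
sleeve 0.86 [234 167 275 213] top z 0.026 circ [ 0.4512 -0.0586] mid [ 0.4512 -0.0589] size [0.0387 0.0369]
sleeve 0.53 [  1 163  62 220] top z 0.031 circ [ 0.5065 -0.272 ] mid [ 0.5067 -0.2718] size [0.0433 0.0451]
winder 0.9 [245 287 317 307] top z 0.029 circ [0.5587 0.0037] mid [0.5581 0.0032] size [0.0114 0.0258]
t=3.95 at [ 0.4523 -0.061   0.1136] [-1.8000e+02 -1.0000e-02 -1.6579e+02] travel [-0.0012  0.0028  0.2193] dr [-0. -0.  0.] rows 1.8
```

View pics/w2c.png

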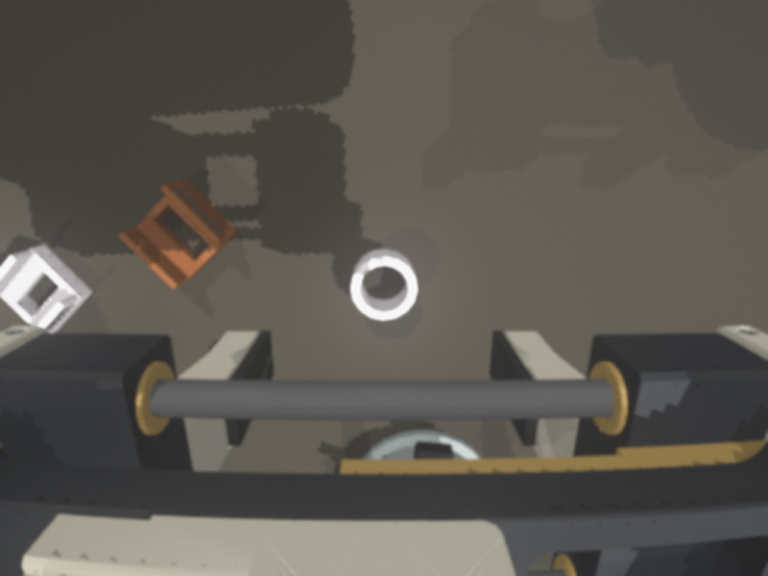

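The close view shows the sleeve at (384,287), the white cap at (40,287), and the brown look-alike at (178,235). The sleeve sits between the fingers, so I'll grasp it.

Emit:
jog_arm(travel=[[0,0.004,0.1],[0,0.004,0.17],[0,0.004,0.2],[0,0.004,0.219],[0,0.004,0.219],[0,0.004,0.219],[0,0.004,0.219],[0,0.004,0.219],[0,0.004,0.219],[0,0.004,0.219]], dr=[[0,0,0],[0,0,0],[0,0,0],[0,0,0],[0,0,0],[0,0,0],[0,0,0],[0,0,0],[0,0,0],[0,0,0]], claw=[1,1,1,0.7,0.3,0.3,0.3,0.3,0.3,0.3], newtons=20)

```text
time_s: 5.2
tcp_pos: [0.4521, -0.059, 0.0046]
eef_rot: [-180.0, 0.0, -165.8]
contact_force: [-2.1, 1.2, 6.4]
gripper_width: 0.0398
gripper_force: 20.0
```

Emit:
jog_arm(travel=[[0,0,-0.12],[-0.02,0,-0.24],[-0.08,0.01,-0.35],[-0.2,0.03,-0.43],[-0.32,0.04,-0.43],[-0.43,0.054,-0.43],[-0.43,0.054,-0.43],[-0.43,0.054,-0.43],[-0.43,0.054,-0.43],[-0.43,0.054,-0.43]], dr=[[0,0,0],[0,0,0],[0,0,0],[0,0,0],[0,0,0],[0,0,0],[0,0,0],[0,0,0],[0,0,0],[0,0,0]], claw=[0.3,0.3,0.3,0.3,0.3,0.3,0.3,0.3,0.3,0.3])

```text
time_s: 6.45
tcp_pos: [0.653, 0.0195, 0.2201]
eef_rot: [180.0, 0.1, -165.8]
contact_force: [-0.3, 0.4, -1.0]
gripper_width: 0.0399
gripper_force: 20.0
```

```bash
cat > tee.py <<'E'
from look import *
def tee(c,x0=(.61,.01)):
    P,uv=mpts(c,np.ones((384,512),bool)); r_=np.hypot(P[:,0]-x0[0],P[:,1]-x0[1])
    for n,zl,zh in(('tee',.104,.116),('shoulder',.082,.095),('bearing',.053,.068),('housing',.033,.047)):
        m=(P[:,2]>zl)&(P[:,2]<zh)&(r_<(.02 if n!='bearing' and n!='housing' else .06)); Q=P[m]
        if len(Q)>8:
            f=Q[:,:2].astype(np.float32)
            print(n,len(Q),'z',np.median(Q[:,2]).round(4),'rect',np.round(cv2.minAreaRect(f)[0],4),np.round(cv2.minAreaRect(f)[1],4),np.round(cv2.minAreaRect(f)[2],1),'circ',np.round(cv2.minEnclosingCircle(f)[0],4),round(cv2.minEnclosingCircle(f)[1],4))
            if n=='tee':
                w,v=np.linalg.eigh(np.cov(f.T)); print('tee dir deg',np.degrees(np.arctan2(v[1,1],v[0,1]))%180,np.sqrt(w*12))
E
python3 - <<'E'
from tee import *
c=look(['winder'],'w3'); tee(c)
for k in ['spindle_top','bearing_top']:
  for d in r.tip_of(k,'wrist')[:2]: print(k,d['conf'],d['at'],onz(c,[d['at']],.109 if k[0]=='s' else .06))
im=cv2.imread('pics/w3.png'); cv2.imwrite('pics/w3c.png',cv2.resize(im[:300,130:400],None,fx=2.6,fy=2,interpolation=2) if 0 else cv2.resize(im,(768,576),interpolation=2))
print(r.get_state()['tcp_pos'],r.get_state()['gripper_width'])
E
```

```text
winder 0.95 [214  81 297 168] top z 0.104 circ [0.6077 0.0101] mid [0.6074 0.0101] size [0.015 0.023]
winder 0.23 [132  28 150  43] top z 0.012 circ [ 0.5315 -0.1483] mid [ 0.5319 -0.148 ] size [0.018  0.0178]
tee 267 z 0.1101 rect [0.6075 0.0103] [0.0223 0.0101] 72.5 circ [0.6077 0.0101] 0.0116
tee dir deg 72.35393699230339 [0.0101473  0.02228437]
shoulder 223 z 0.0891 rect [0.6071 0.0094] [0.0217 0.024 ] 65.0 circ [0.6074 0.0105] 0.0124
bearing 773 z 0.061 rect [0.6074 0.0102] [0.0439 0.0447] 60.1 circ [0.6072 0.0104] 0.023
housing 3454 z 0.0408 rect [0.6066 0.0098] [0.0897 0.0894] 14.8 circ [0.6071 0.01  ] 0.046
spindle_top 0.78 [253.4, 136.2] [[0.60720697 0.00823179 0.109     ]]
spindle_top 0.44 [253.9, 230.6] [[0.69974643 0.03205878 0.109     ]]
bearing_top 0.82 [255.6, 133.1] [[0.60882854 0.01101334 0.06      ]]
[0.65341035 0.01967164 0.21981233] 0.03974776567619341
```

View pics/w3c.png

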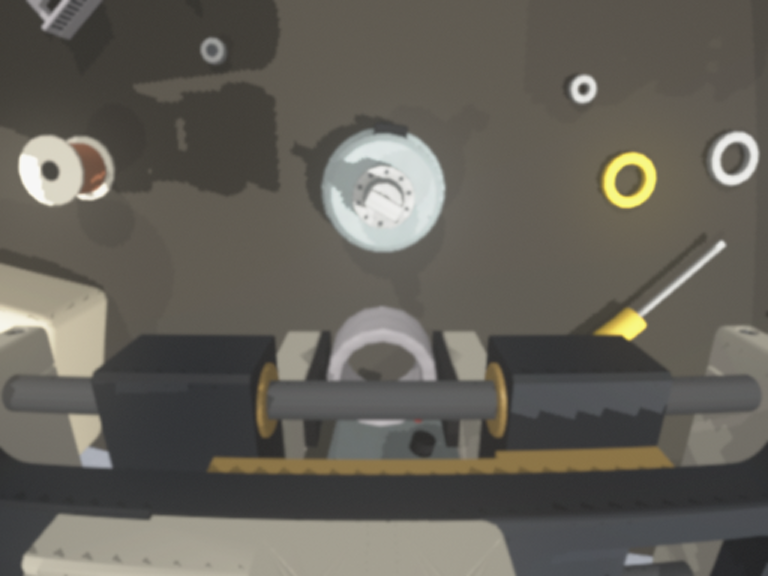

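The picture shows the spindle at (384,195) with the tee's bright bar running along it, the held sleeve at (382,365) and a clear surround. The heights 110/89/61/41 mm agree with the text, and the tee points 72° in the world.

```bash
python3 - <<'E'
from h import *
d=np.load('w3.npz'); c={k:d[k] for k in d}
P,uv=mpts(c,np.ones((384,512),bool)); s=np.array(r.get_state()['tcp_pos'])
m=(np.abs(P[:,2]-(s[2]+.0195))<.006)&(np.hypot(*(P[:,:2]-s[:2]).T)<.026)&(uv[:,1]<280); Q=P[m]
T=R.from_euler('z',-165.8,degrees=True).as_matrix()
t=(Q-s)@T; t=t[np.abs(t[:,1])<.0185]; print(len(t),np.median(Q[:,2])-s[2], t.min(0),t.max(0))
print('front edge at y~0:',t[np.abs(t[:,1])<.004][:,0].max())
go([.6074,.0103,.13],-165.8)
E
```

```text
1156 0.02003788308708232 [-0.00256493 -0.01848404  0.01350099] [0.02072694 0.01816034 0.02255201]
front edge at y~0: 0.02072694328102266
t=6.65 at [0.6534 0.0197 0.2198] [ 1.8000e+02  5.0000e-02 -1.6581e+02] travel [0.094  0.0044 0.1795] dr [ 0.      0.0001 -0.    ] rows 1.6
```

Emit:
jog_arm(travel=[[0.05,0.003,0.05],[0.094,0.004,0.12],[0.094,0.004,0.18],[0.094,0.004,0.18],[0.094,0.004,0.18],[0.094,0.004,0.2],[0.094,0.004,0.205],[0.094,0.004,0.21],[0.094,0.004,0.215],[0.094,0.004,0.22]], dr=[[0,0,0],[0,0,0],[0,0,0],[0,0,0],[0,0,0],[0,0,0],[0,0,0],[0,0,0],[0,0,0],[0,0,0]], claw=[0.3,0.3,0.3,0.3,0.3,0.3,0.3,0.3,0.3,0.3])

```text
time_s: 7.9
tcp_pos: [0.6076, 0.0102, 0.1091]
eef_rot: [-180.0, 0.0, -165.8]
contact_force: [-0.4, -0.2, 0.6]
gripper_width: 0.0398
gripper_force: 20.0
```

```bash
python3 - <<'E'
from h import *
go([.6074,.0103,.063],-165.8); print(r.get_state()['contact_force'],r.get_state()['moment'])
E
```

```text
t=7.90 at [0.6076 0.0102 0.1091] [-180.     0.  -165.8] travel [0.0004 0.0003 0.0922] dr [-0.  0. -0.] rows 0.7
[-0.39592042 -0.23216442  0.64805225] [ 0.00393521  0.0142851  -0.02302767]
```

Emit:
jog_arm(travel=[[0,0,0.01],[0,0,0.02],[0,0,0.03],[0,0,0.035],[0,0,0.038],[0,0,0.041],[0,0,0.043],[0,0,0.045],[0,0,0.047],[0,0,0.049]], dr=[[0,0,0],[0,0,0],[0,0,0],[0,0,0],[0,0,0],[0,0,0],[0,0,0],[0,0,0],[0,0,0],[0,0,0]], claw=[0.3,0.3,0.3,0.3,0.3,0.3,0.3,0.3,0.3,0.3])

```text
time_s: 9.15
tcp_pos: [0.6076, 0.0102, 0.0847]
eef_rot: [180.0, 0.0, -165.8]
contact_force: [0.2, -0.4, -0.1]
gripper_width: 0.0398
gripper_force: 20.0
```

Emit:
jog_arm(travel=[[0,0,0.01],[0,0,0.02],[0,0,0.03],[0,0,0.036],[0,0,0.04],[0,0,0.042],[0,0,0.043],[0,0,0.043],[0,0,0.043],[0,0,0.043]], dr=[[0,0,0],[0,0,0],[0,0,0],[0,0,0],[0,0,0],[0,0,0],[0,0,0],[0,0,0],[0,0,0],[0,0,0]], claw=[0.3,0.3,0.3,0.3,0.3,0.3,0.3,0.3,0.3,0.3])

```text
time_s: 10.4
tcp_pos: [0.6075, 0.0102, 0.0633]
eef_rot: [-180.0, 0.0, -165.8]
contact_force: [-1.6, 0.4, 3.5]
gripper_width: 0.0395
gripper_force: 20.0
```

Emit:
jog_arm(travel=[[0,0,0],[0,0,0],[0,0,0],[0,0,-0.1],[0,0,-0.2],[0,0.12,-0.25],[0,0.25,-0.25],[0,0.37,-0.25],[0.004,0.5,-0.22],[0.004,0.614,-0.2]], dr=[[0,0,0],[0,0,0],[0,0,0],[0,0,0],[0,0,0],[0,0,0],[0,0,0],[0,0,0],[0,0,0],[0,0,0]], claw=[0.8,0.8,0.8,0.8,0.8,0.9,1,1,1,1])

```text
time_s: 11.65
tcp_pos: [0.53, 0.3075, 0.1635]
eef_rot: [180.0, 0.0, -165.8]
contact_force: [2.4, 0.5, 1.0]
gripper_width: 0.0876
gripper_force: 0.0
```

```bash
python3 - <<'E'
from look import *
c=look(['washer'],'w4')
im=cv2.imread('pics/w4.png'); print([ (d['conf'],im[d['pixels']].mean(0)) for d in r.regions_of('washer','wrist')[:2]])
cv2.imwrite('pics/w4c.png',cv2.resize(im[60:240,150:400],None,fx=3,fy=3,interpolation=2))
go([.502,.300,.004],-165.8)
E
```

```text
washer 0.82 [148 146 193 184] top z 0.010 circ [0.5442 0.2132] mid [0.5439 0.2135] size [0.0445 0.0447]
washer 0.72 [235 128 276 168] top z 0.010 circ [0.4994 0.3003] mid [0.4992 0.3003] size [0.0432 0.0435]
[(0.82, array([116.55457552, 230.68136714, 236.81477398])), (0.72, array([225.53997195, 228.24684432, 228.47966339]))]
t=11.80 at [0.5295 0.3082 0.1624] [-1.7997e+02 -7.0000e-02 -1.6557e+02] travel [ 0.057 -0.002  0.317] dr [-0.0001 -0.0002  0.0006] rows 2.6
```

View pics/w4c.png

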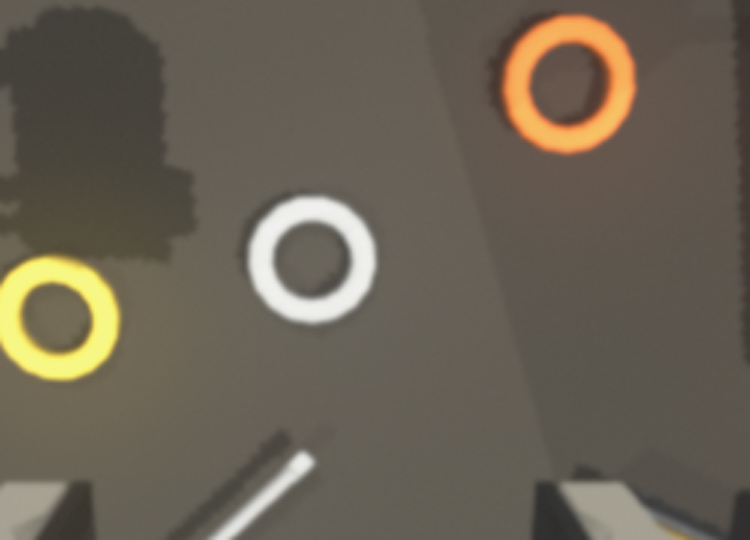

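The crop shows the grey washer at (312,258), with the yellow one at (57,318), the orange one at (570,84) and the screwdriver tip at (305,460). The grey one is right.

Emit:
jog_arm(travel=[[0.03,0,0.08],[0.061,0,0.16],[0.061,0,0.24],[0.061,0,0.3],[0.061,0,0.318],[0.061,0,0.318],[0.061,0,0.318],[0.061,0,0.318],[0.061,0,0.318],[0.061,0,0.318]], dr=[[0,0,0],[0,0,0],[0,0,0],[0,0,0],[0,0,0],[0,0,0],[0,0,0],[0,0,0],[0,0,0],[0,0,0]], claw=[0.75,0.75,0.75,0.75,0.75,0.4,0.4,0.4,0.4,0.4], newtons=25)

```text
time_s: 13.05
tcp_pos: [0.502, 0.2988, 0.0058]
eef_rot: [179.9, 0.1, -165.8]
contact_force: [-1.3, -1.1, 6.9]
gripper_width: 0.0436
gripper_force: 25.0
```

```bash
python3 - <<'E'
from h import *
print(r.get_state()['contact_force'])
go([.6534,.0197,.22],-165.8)
E
```

```text
[-1.26319366 -1.06056005  6.91244691]
t=13.05 at [0.502  0.2988 0.0058] [ 1.7994e+02  1.2000e-01 -1.6578e+02] travel [-0.1573 -0.615  -0.4286] dr [0.0002 0.0003 0.0001] rows 6.1
```

Emit:
jog_arm(travel=[[0,0,0],[0,0,-0.01],[0,0,-0.02],[0,0,-0.04],[0,0,-0.08],[0,0,-0.14],[0,0,-0.2],[0,0,-0.2],[0,0,-0.2],[0,0,-0.2]], dr=[[0,0,0],[0,0,0],[0,0,0],[0,0,0],[0,0,0],[0,0,0],[0,0,0],[0,0,0],[0,0,0],[0,0,0]], claw=[0.4,0.4,0.4,0.4,0.4,0.4,0.4,0.4,0.4,0.4])

```text
time_s: 14.3
tcp_pos: [0.5007, 0.2976, 0.1036]
eef_rot: [-180.0, -0.1, -165.8]
contact_force: [0.5, 0.3, -0.5]
gripper_width: 0.0435
gripper_force: 25.0
```

```bash
python3 - <<'E'
from h import *
s=r.get_state(); print(s['gripper_width'],s['gripper_force'],s['contact_force'])
c=cam('wrist'); np.savez('w5.npz',**{k:np.array(v) for k,v in c.items()})
im=cv2.cvtColor(c['pixels'],cv2.COLOR_RGB2BGR); cv2.imwrite('pics/w5c.png',cv2.resize(im[170:300,160:350],None,fx=4,fy=4,interpolation=2))
P,uv=mpts(c,np.ones((384,512),bool)); p=s['tcp_pos']
t=(P-p)@R.from_euler('xyz',s['eef_rot'],degrees=True).as_matrix()
m=(np.abs(t[:,2])<.012)&(np.abs(t[:,1])<.0215)&(np.abs(t[:,0])<.04)&(uv[:,1]<300); q=t[m]; print(len(q),q.min(0),q.max(0))
for y in(-.018,-.012,-.006,0,.006,.012,.018):
    k=q[np.abs(q[:,1]-y)<.002]; 
    if len(k): print(y,len(k),'x %.4f..%.4f z med %.4f'%(k[:,0].min(),k[:,0].max(),np.median(k[:,2])))
A=np.c_[q[:,:2],np.ones(len(q))]; print('plane',np.linalg.lstsq(A,q[:,2],rcond=None)[0])
E
```

```text
0.04353596098806018 24.999647381482646 [ 0.46998887  0.26474905 -0.51526322]
2205 [-0.01369829 -0.0214692  -0.01178814] [0.024944   0.02148357 0.0051797 ]
-0.018 251 x -0.0103..0.0166 z med -0.0029
-0.012 269 x -0.0104..0.0219 z med -0.0025
-0.006 149 x -0.0118..0.0242 z med -0.0025
0 122 x -0.0137..0.0249 z med -0.0027
0.006 135 x -0.0126..0.0249 z med -0.0025
0.012 209 x -0.0108..0.0227 z med -0.0025
0.018 290 x -0.0107..0.0185 z med -0.0028
plane [-0.0148037   0.02041277 -0.00221331]
```

View pics/w5c.png

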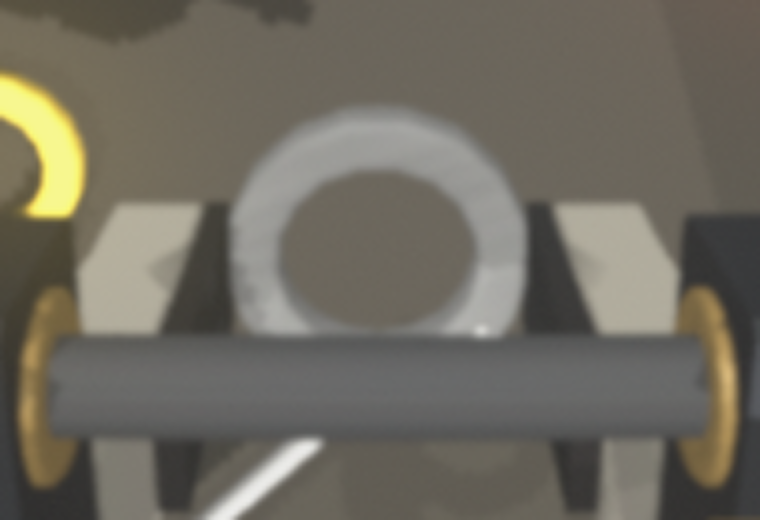

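The crop shows the washer held level at (378,220), with its bore open and the pads on both sides.

Emit:
jog_arm(travel=[[0,0,-0.1],[-0.02,-0.1,-0.19],[-0.05,-0.22,-0.19],[-0.08,-0.34,-0.19],[-0.12,-0.46,-0.19],[-0.16,-0.56,-0.19],[-0.16,-0.614,-0.19],[-0.16,-0.614,-0.19],[-0.16,-0.614,-0.19],[-0.16,-0.614,-0.19]], dr=[[0,0,0],[0,0,0],[0,0,0],[0,0,0],[0,0,0],[0,0,0],[0,0,0],[0,0,0],[0,0,0],[0,0,0]], claw=[0.4,0.4,0.4,0.4,0.4,0.4,0.4,0.4,0.4,0.4])

```text
time_s: 15.6
tcp_pos: [0.6538, 0.0211, 0.1994]
eef_rot: [180.0, -0.0, -165.7]
contact_force: [0.3, 0.3, -1.0]
gripper_width: 0.0436
gripper_force: 25.0
```

```bash
cat > held.py <<'E'
from tee import *
from scipy.optimize import least_squares
def held(c,s,zc,rad,lim,row=300):
    P,uv=mpts(c,np.ones((384,512),bool)); Rm=R.from_euler('xyz',s['eef_rot'],degrees=True).as_matrix()
    t=(P-s['tcp_pos'])@Rm
    q=t[(np.abs(t[:,2]-zc)<.0035)&(np.abs(t[:,1])<lim)&(np.abs(t[:,0])<.04)&(uv[:,1]<row)]
    e=[]
    for y in np.arange(-lim,lim,.0015):
        k=q[np.abs(q[:,1]-y)<.001]
        if len(k): e.append(k[k[:,0].argmax(),:2])
    e=np.array(e); f=least_squares(lambda a:np.hypot(e[:,0]-a[0],e[:,1]-a[1])-rad-.0004,[0,0],loss='soft_l1',f_scale=.0005)
    print('held centre in tool xy',f.x.round(4),'rms',np.sqrt(np.mean(f.fun**2)).round(5),'top z',np.median(q[:,2]).round(4)); return f.x
E
python3 - <<'E'
from held import *
s=r.get_state(); c=cam('wrist'); np.savez('w6.npz',**{k:np.array(v) for k,v in c.items()})
h=held(c,s,-.0027,.023,.019)
P,uv=mpts(c,np.ones((384,512),bool)); rr=np.hypot(P[:,0]-.6074,P[:,1]-.0103)
q=P[(rr<.024)&(P[:,2]>.076)&(P[:,2]<.093)&(rr>.0145)]; print('sleeve top',len(q),np.median(q[:,2]),q[:,2].std(),cv2.minEnclosingCircle(q[:,:2].astype(np.float32)))
A=np.c_[q[:,:2]-q[:,:2].mean(0),np.ones(len(q))]; print('slope',np.linalg.lstsq(A,q[:,2],rcond=None)[0])
tee(c,(.6074,.0103))
go(np.array([.6074,.0103,.14])-np.r_[R.from_euler('xyz',[180,0,-165.8],degrees=True).as_matrix()[:2,:2]@h,0],-165.8)
dd=np.load('w3.npz'); c3={k:dd[k] for k in dd}; held(c3,dict(eef_rot=[180,.05,-165.81],tcp_pos=np.array([.6534,.0197,.2198])),-.02*-1 if 0 else .0-.02+0,.02,.017)
E
```

```text
held centre in tool xy [0.0013 0.001 ] rms 0.00032 top z -0.0027
sleeve top 609 0.08490036513423949 0.0014816266515391575 ((0.6074081659317017, 0.010998213663697243), 0.019970407709479332)
slope [-0.00164271 -0.00516527  0.08464198]
tee 311 z 0.11 rect [0.6075 0.0102] [0.0225 0.01  ] 72.8 circ [0.607  0.0106] 0.0119
tee dir deg 72.11215161843569 [0.01018099 0.02245572]
shoulder 872 z 0.0853 rect [0.6073 0.011 ] [0.0383 0.0382] 44.7 circ [0.6074 0.0107] 0.0199
bearing 256 z 0.0608 rect [0.6018 0.0071] [0.0322 0.0444] 29.2 circ [0.6067 0.0097] 0.0225
housing 3802 z 0.0407 rect [0.6066 0.0095] [0.0902 0.0894] 16.6 circ [0.6072 0.0102] 0.0462
t=15.65 at [0.6538 0.0211 0.1996] [ 180.      0.   -165.72] travel [ 0.0928 -0.0002  0.1192] dr [0.     0.     0.0002] rows 1.2
held centre in tool xy [-0.0001  0.001 ] rms 0.00029 top z -0.0202
```

Sleeve is seated level (top at 84 mm). Bringing the washer over.

Emit:
jog_arm(travel=[[0.05,0,0.03],[0.0928,0.0005,0.09],[0.0928,0.0005,0.12],[0.0928,0.0005,0.14],[0.0928,0.0005,0.16],[0.0928,0.0005,0.17],[0.0928,0.0005,0.18],[0.0928,0.0005,0.19],[0.0928,0.0005,0.2],[0.0928,0.0005,0.203]], dr=[[0,0,0],[0,0,0],[0,0,0],[0,0,0],[0,0,0],[0,0,0],[0,0,0],[0,0,0],[0,0,0],[0,0,0]], claw=[0.4,0.4,0.4,0.4,0.4,0.4,0.4,0.4,0.4,0.4])

```text
time_s: 16.9
tcp_pos: [0.6088, 0.0089, 0.0977]
eef_rot: [180.0, -0.0, -165.8]
contact_force: [-0.2, 0.0, -0.2]
gripper_width: 0.0433
gripper_force: 25.0
```

```bash
python3 - <<'E'
from h import *
print(r.get_state()['contact_force']); go([.6086,.0103,.0885],-165.8)
E
```

```text
[-0.21392757  0.02785466 -0.18423539]
t=16.90 at [0.6088 0.0089 0.0977] [ 1.8000e+02 -3.0000e-02 -1.6581e+02] travel [-0.0003  0.0029  0.0183] dr [ 0.     -0.0001 -0.    ] rows 0.1
```

Emit:
jog_arm(travel=[[0,0.0022,0],[0,0.0022,0.002],[0,0.0022,0.006],[0,0.0022,0.01],[0,0.0022,0.014],[0,0.0022,0.018],[0,0.0022,0.018],[0,0.0022,0.018],[0,0.0022,0.018],[0,0.0022,0.018]], dr=[[0,0,0],[0,0,0],[0,0,0],[0,0,0],[0,0,0],[0,0,0],[0,0,0],[0,0,0],[0,0,0],[0,0,0]], claw=[0.4,0.4,0.4,0.4,0.4,0.4,0.4,0.4,0.4,0.4])

```text
time_s: 18.15
tcp_pos: [0.6088, 0.01, 0.0891]
eef_rot: [-180.0, 0.0, -165.8]
contact_force: [-0.3, -0.5, 1.8]
gripper_width: 0.0435
gripper_force: 25.0
```

```bash
python3 - <<'E'
from h import *
for n in ['w3','w1']:
    d=np.load(n+'.npz'); c={k:d[k] for k in d}; m=np.zeros((384,512),bool); m[:218]=1
    P,_=mpts(c,m); q=P[(P[:,2]>.04)&(np.hypot(P[:,0]-.607,P[:,1]-.01)>.06)]
    print(n,len(q),q.min(0) if len(q) else '',q.max(0) if len(q) else '')
c=cam('top'); m=np.ones((384,512),bool); P,_=mpts(c,m); q=P[(P[:,2]>.06)&(P[:,2]<.4)&(P[:,0]>.62)&(P[:,1]<-.05)]; print(len(q),q.min(0),q.max(0),np.median(q[:,2]))
E
```

```text
w3 2978 [ 0.59198426 -0.29641435  0.04006819] [0.77608321 0.09477158 0.29039682]
w1 147 [ 0.4076291  -0.46133941  0.04001957] [ 0.64103153 -0.03094927  0.334776  ]
3240 [ 0.62036403 -0.38635726  0.06006689] [ 0.92250106 -0.05058182  0.20625495] 0.13576377700520692
```

Emit:
jog_arm(travel=[[0,0,0],[0,0,0],[0,0,0],[0,0,-0.06],[0,0,-0.16],[0.03,-0.06,-0.22],[0.08,-0.16,-0.22],[0.14,-0.27,-0.22],[0.2,-0.39,-0.2],[0.26,-0.51,-0.17]], dr=[[0,0,0],[0,0,0],[0,0,0],[0,0,0],[0,0,0],[0,0,0],[0,0,0],[0,0,0],[0,0,0],[0,0,0]], claw=[0.8,0.8,0.8,0.8,0.8,0.9,1,1,1,1])

```text
time_s: 19.45
tcp_pos: [0.5475, -0.2597, 0.177]
eef_rot: [-180.0, 0.1, -165.8]
contact_force: [1.3, -0.5, -0.8]
gripper_width: 0.0874
gripper_force: 0.0
```

```bash
python3 - <<'E'
from look import *
c=look([],'w7'); im=cv2.imread('pics/w7.png')
ds=r.regions_of('cap','wrist')
for d in ds[:3]:
    P,_=mpts(c,d['pixels']); f=P[P[:,2]>.024][:,:2].astype(np.float32)
    print(round(d['conf'],2),np.round(d['extent']),im[d['pixels']].mean(0).round(),len(f))
    if len(f)>5: print('walls z',np.percentile(P[:,2],[50,95]).round(4),'rect',cv2.minAreaRect(f))
    w=P[(P[:,2]>.008)&(P[:,2]<.018)][:,:2].astype(np.float32)
    if len(w)>5: print('web rect',cv2.minAreaRect(w))
cv2.imwrite('pics/w7c.png',cv2.resize(im[60:260,140:390],None,fx=3,fy=3,interpolation=2)[:600])
go([.516,-.277,.17],-165.8)
E
```

```text
0.87 [214. 116. 273. 170.] [224. 223. 226.] 341
walls z [0.0145 0.0316] rect ((0.5155038833618164, -0.2795690894126892), (0.04357200860977173, 0.04308758303523064), 54.007423400878906)
web rect ((0.5147022008895874, -0.28089281916618347), (0.04074715077877045, 0.043919920921325684), 53.350521087646484)
0.82 [313.  74. 372. 135.] [ 71.  99. 143.] 474
walls z [0.0145 0.0315] rect ((0.450825959444046, -0.18719999492168427), (0.043612364679574966, 0.0448777936398983), 56.37185287475586)
web rect ((0.451333224773407, -0.18727119266986847), (0.0448860302567482, 0.04387170076370239), 55.67398452758789)
t=19.55 at [ 0.545  -0.2623  0.1748] [ 1.7994e+02 -1.6000e-01 -1.6610e+02] travel [ 0.0634 -0.0146  0.0097] dr [ 0.0002 -0.0004 -0.0008] rows 0.5
```

View pics/w7c.png

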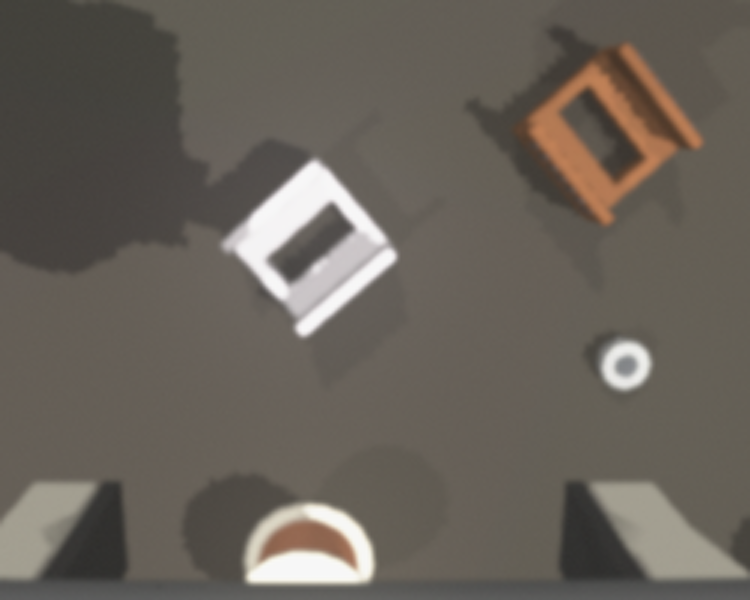

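The crop shows the white cap at (310,245), its walls and slot running up to the right. The brown look-alike is at (610,130), the hex nut at (625,365) and the spool at (310,550). The cap's slot lies at about 144° in the world, so I'll grip it with yaw 144°.

Emit:
jog_arm(travel=[[0.02,-0.005,0.03],[0.04,-0.01,0.06],[0.0656,-0.019,0.1],[0.0656,-0.019,0.14],[0.0656,-0.019,0.16],[0.0656,-0.019,0.16],[0.0656,-0.019,0.16],[0.0656,-0.019,0.16],[0.0656,-0.019,0.16],[0.0656,-0.019,0.16]], dr=[[0,0,0.025],[0,0,0.05],[0,0,0.08],[0,0,0.11],[0,0,0.139],[0,0,0.139],[0,0,0.139],[0,0,0.139],[0,0,0.139],[0,0,0.139]], claw=[1,1,1,1,1,1,1,1,1,1])

```text
time_s: 20.8
tcp_pos: [0.5183, -0.2752, 0.0968]
eef_rot: [180.0, 0.0, 144.2]
contact_force: [-0.5, -0.4, 0.7]
gripper_width: 0.0878
gripper_force: 0.0
```

```bash
python3 - <<'E'
from look import *
c=look([],'w8'); print(r.get_state()['joints'].round(1))
for d in r.regions_of('cap','wrist')[:2]:
    P,_=mpts(c,d['pixels']); f=P[P[:,2]>.024][:,:2].astype(np.float32)
    print(round(d['conf'],2),np.round(d['extent']),len(f))
    if len(f)>5: print('walls z',np.percentile(P[:,2],[50,95]).round(4),'rect',cv2.minAreaRect(f))
go([.5155,-.2795,.006],144)
E
```

```text
[  -8.9   18.9  -20.3    0.   -50.8 -116.9]
0.98 [224. 167. 274. 226.] 591
walls z [0.0142 0.0313] rect ((0.5153014063835144, -0.27939164638519287), (0.0441058874130249, 0.044159919023513794), 54.7137451171875)
0.89 [265.  31. 328.  96.] 872
walls z [0.0146 0.0316] rect ((0.4509090185165405, -0.18726882338523865), (0.04344555735588074, 0.044680096209049225), 55.94920349121094)
t=20.90 at [ 0.5183 -0.2752  0.0966] [1.8000e+02 1.0000e-02 1.4417e+02] travel [-0.0005 -0.0102  0.1813] dr [0.     0.     0.0005] rows 1.5
```

Emit:
jog_arm(travel=[[-0.0005,-0.01,0.05],[-0.0005,-0.01,0.1],[-0.0005,-0.01,0.15],[-0.0005,-0.01,0.175],[-0.0005,-0.01,0.18],[-0.0005,-0.01,0.18],[-0.0005,-0.01,0.18],[-0.0005,-0.01,0.18],[-0.0005,-0.01,0.18],[-0.0005,-0.01,0.18]], dr=[[0,0,-0.001],[0,0,-0.001],[0,0,-0.001],[0,0,-0.001],[0,0,-0.001],[0,0,-0.001],[0,0,-0.001],[0,0,-0.001],[0,0,-0.001],[0,0,-0.001]], claw=[1,1,1,1,0.35,0.35,0.35,0.35,0.35,0.35], newtons=40)

```text
time_s: 22.15
tcp_pos: [0.5157, -0.2794, 0.0069]
eef_rot: [180.0, 0.0, 144.5]
contact_force: [-0.1, 1.2, 4.0]
gripper_width: 0.0439
gripper_force: 39.9
```

```bash
python3 - <<'E'
from h import *
print(r.get_state()['contact_force'])
# view pose: spindle 60 mm toward camera (tool +x) from the TCP, yaw -107.8
R_=R.from_euler('xyz',[180,0,-107.8],degrees=True).as_matrix()
p=np.array([.6074,.0103,.20])-R_[:,0]*.055; print(p); go(p,-107.8)
E
```

```text
[-0.12817562  1.20066587  3.9719796 ]
[0.62421324 0.06266712 0.2       ]
t=22.15 at [ 0.5157 -0.2794  0.0069] [1.7999e+02 3.0000e-02 1.4452e+02] travel [ 0.2202  0.6831 -0.3861] dr [-1.000e-04  1.000e-04 -2.991e-01] rows 10.1
```

Emit:
jog_arm(travel=[[0,0,-0.1],[0,0,-0.2],[0.01,0.04,-0.3],[0.05,0.15,-0.38],[0.09,0.26,-0.386],[0.13,0.37,-0.386],[0.17,0.48,-0.386],[0.2,0.59,-0.386],[0.22,0.683,-0.386],[0.22,0.683,-0.386]], dr=[[0,0,-0.02],[0,0,-0.05],[0,0,-0.08],[0,0,-0.11],[0,0,-0.14],[0,0,-0.17],[0,0,-0.2],[0,0,-0.23],[0,0,-0.26],[0,0,-0.29]], claw=[0.35,0.35,0.35,0.35,0.35,0.35,0.35,0.35,0.35,0.35])

```text
time_s: 23.4
tcp_pos: [0.6248, 0.0657, 0.1985]
eef_rot: [180.0, -0.0, -111.1]
contact_force: [-1.1, -0.4, -1.8]
gripper_width: 0.0436
gripper_force: 39.9
```

```bash
python3 - <<'E'
from held import *
s=r.get_state(); print(s['gripper_width'],s['joints'].round(1)); c=cam('wrist'); np.savez('w9.npz',**{k:np.array(v) for k,v in c.items()})
P,uv=mpts(c,np.ones((384,512),bool)); rr=np.hypot(P[:,0]-.6074,P[:,1]-.0103)
q=P[(rr<.023)&(P[:,2]>.086)&(P[:,2]<.099)&(rr>.015)]; A=np.c_[q[:,:2]-q[:,:2].mean(0),np.ones(len(q))]
print('washer',len(q),np.median(q[:,2]),cv2.minEnclosingCircle(q[:,:2].astype(np.float32)),np.linalg.lstsq(A,q[:,2],rcond=None)[0])
tee(c,(.6074,.0103))
t=(P-s['tcp_pos'])@R.from_euler('xyz',s['eef_rot'],degrees=True).as_matrix()
k=t[(np.abs(t[:,1])<.02)&(np.abs(t[:,0])<.035)&(t[:,2]<-.0)&(t[:,2]>-.03)&(uv[:,1]<300)]
print('cap front edge x',[(y,k[np.abs(k[:,1]-y)<.003][:,0].max().round(4)) for y in(-.015,-.008,0,.008,.015) if (np.abs(k[:,1]-y)<.003).any()],'web z',np.median(k[k[:,2]>-.012][:,2]))
im=cv2.cvtColor(c['pixels'],cv2.COLOR_RGB2BGR); cv2.imwrite('pics/w9c.png',cv2.resize(im[50:290,100:420],None,fx=2.4,fy=2.4,interpolation=2))
go([.6074,.0103,.13],-107.8)
E
```

```text
0.043593588102358326 [ 23.8  17.3  -7.8  -0.  -65.  -44.8]
washer 1101 0.09297023363817736 ((0.6069759130477905, 0.010415622964501381), 0.02279466576874256) [ 0.00120499 -0.00031087  0.09294306]
tee 332 z 0.1101 rect [0.607  0.0105] [0.0231 0.01  ] 74.2 circ [0.6069 0.0106] 0.012
tee dir deg 74.07786010775173 [0.00999008 0.02315059]
shoulder 1071 z 0.0926 rect [0.6074 0.0103] [0.0392 0.0397] 68.9 circ [0.6074 0.0102] 0.0201
bearing 53 z 0.0624 rect [0.6074 0.0114] [0.0261 0.0281] 68.9 circ [0.6078 0.0118] 0.0146
housing 3595 z 0.0407 rect [0.6073 0.01  ] [0.0904 0.0902] 68.4 circ [0.6075 0.0106] 0.0461
cap front edge x [(-0.015, np.float64(0.0207)), (-0.008, np.float64(0.0209)), (0, np.float64(0.0212)), (0.008, np.float64(0.0209)), (0.015, np.float64(0.021))] web z -0.0069108143856598855
t=23.45 at [0.6242 0.0644 0.1986] [ 1.7994e+02 -4.0000e-02 -1.1057e+02] travel [ 0.113  -0.0067  0.1372] dr [ 0.0002 -0.0001 -0.0077] rows 1.4
```

View pics/w9c.png

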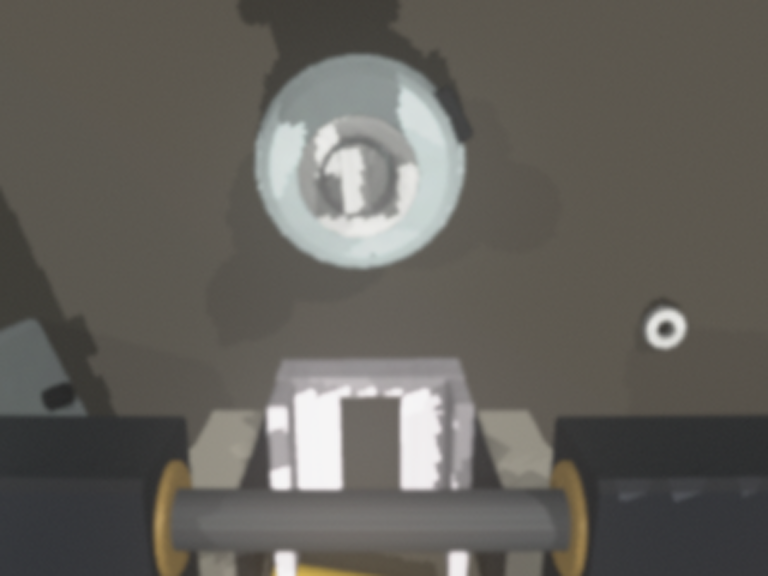

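The crop shows the washer flat on the sleeve around the spindle at (355,170), with the tee bar along the image's up direction. The cap's slot at (370,440) lines up with it.

```bash
python3 - <<'E'
from h import *
go([.6069,.0092,.107],-107.4)
E
```

```text
t=23.45 at [0.6242 0.0644 0.1986] [ 1.7994e+02 -4.0000e-02 -1.1057e+02] travel [ 0.1154 -0.0066  0.1832] dr [ 0.0002 -0.0001 -0.0088] rows 1.7
```

Emit:
jog_arm(travel=[[0.06,-0.003,0.03],[0.112,-0.006,0.08],[0.112,-0.006,0.12],[0.112,-0.006,0.13],[0.112,-0.006,0.14],[0.112,-0.006,0.15],[0.112,-0.006,0.155],[0.112,-0.006,0.16],[0.112,-0.006,0.165],[0.112,-0.006,0.165]], dr=[[0,0,-0.0103],[0,0,-0.0103],[0,0,-0.0103],[0,0,-0.0103],[0,0,-0.0103],[0,0,-0.0103],[0,0,-0.0103],[0,0,-0.0103],[0,0,-0.0103],[0,0,-0.0103]], claw=[0.35,0.35,0.35,0.35,0.35,0.35,0.35,0.35,0.35,0.35])

```text
time_s: 24.7
tcp_pos: [0.6062, 0.0094, 0.1168]
eef_rot: [180.0, -0.0, -107.9]
contact_force: [-0.1, 0.1, -1.3]
gripper_width: 0.0437
gripper_force: 39.9
```

```bash
python3 - <<'E'
from h import *
go([.6069,.0092,.107],-107.4); print(r.get_state()['contact_force'])
E
```

```text
t=24.70 at [0.6062 0.0094 0.1168] [ 1.7998e+02 -1.0000e-02 -1.0789e+02] travel [-0.     -0.0014  0.0197] dr [ 0.     -0.     -0.0014] rows 0.2
[-0.13306187  0.11817262 -1.32862105]
```

Emit:
jog_arm(travel=[[0,-0.0014,0.003],[0,-0.0014,0.006],[0,-0.0014,0.009],[0,-0.0014,0.012],[0,-0.0014,0.014],[0,-0.0014,0.016],[0,-0.0014,0.018],[0,-0.0014,0.02],[0,-0.0014,0.022],[0,-0.0014,0.023]], dr=[[0,0,-0.0014],[0,0,-0.0014],[0,0,-0.0014],[0,0,-0.0014],[0,0,-0.0014],[0,0,-0.0014],[0,0,-0.0014],[0,0,-0.0014],[0,0,-0.0014],[0,0,-0.0014]], claw=[0.35,0.35,0.35,0.35,0.35,0.35,0.35,0.35,0.35,0.35])

```text
time_s: 25.95
tcp_pos: [0.607, 0.0092, 0.1055]
eef_rot: [180.0, -0.0, -107.4]
contact_force: [-0.7, -0.3, -0.7]
gripper_width: 0.0435
gripper_force: 39.9
```

Emit:
jog_arm(travel=[[0,0,0.004],[0,0,0.008],[0,0,0.012],[0,0,0.015],[0,0,0.018],[0,0,0.021],[0,0,0.024],[0,0,0.026],[0,0,0.026],[0,0,0.026]], dr=[[0,0,0],[0,0,0],[0,0,0],[0,0,0],[0,0,0],[0,0,0],[0,0,0],[0,0,0],[0,0,0],[0,0,0]], claw=[0.35,0.35,0.35,0.35,0.35,0.35,0.35,0.35,0.35,0.35])

```text
time_s: 27.2
tcp_pos: [0.6071, 0.0092, 0.0933]
eef_rot: [-180.0, 0.0, -107.4]
contact_force: [-3.2, 0.3, 7.0]
gripper_width: 0.0435
gripper_force: 39.9
```

```bash
python3 - <<'E'
from h import *
s=r.get_state(); print(s['contact_force'],s['moment'],s['joints'].round(1)); go([.607,.0092,.092],-17.4)
E
```

```text
[-3.20211146  0.27507506  7.00670341] [ 0.27975279  1.42115515 -0.00754199] [ 19.3  20.8 -17.9   0.  -51.3 -36.7]
t=27.20 at [0.6071 0.0092 0.0933] [-1.7997e+02  1.0000e-02 -1.0737e+02] travel [0.     0.0002 0.0025] dr [-1.000e-04 -0.000e+00 -2.499e-01] rows 8.4
```

Tee passed, about 4.2 mm pressed. Now I'll press a bit further and turn a quarter turn.

Emit:
jog_arm(travel=[[0,0,0.003],[0,0,0.003],[-0.0003,-0.0003,0.003],[-0.0006,-0.0006,0.003],[-0.001,-0.001,0.003],[-0.0014,-0.0014,0.003],[-0.0018,-0.0018,0.003],[-0.0022,-0.0022,0.003],[-0.0027,-0.0027,0.003],[-0.0027,-0.0027,0.003]], dr=[[0,0,0],[0,0,0],[0,0,-0.028],[0,0,-0.056],[0,0,-0.084],[0,0,-0.112],[0,0,-0.14],[0,0,-0.168],[0,0,-0.196],[0,0,-0.224]], claw=[0.35,0.35,0.35,0.35,0.35,0.35,0.35,0.35,0.35,0.35])

```text
time_s: 28.45
tcp_pos: [0.6104, 0.0103, 0.0926]
eef_rot: [-179.9, -0.2, -26.4]
contact_force: [-0.4, -0.2, 9.2]
gripper_width: 0.0435
gripper_force: 39.9
```

```bash
python3 - <<'E'
from h import *
s=r.get_state(); print(s['contact_force'],s['moment']); go([.6087,.0101,.0918],-16.9)
E
```

```text
[-0.39893354 -0.24176327  9.18638519] [ 0.16490673  0.36661416 -0.07308372]
t=28.45 at [0.6104 0.0103 0.0926] [-179.89   -0.18  -26.37] travel [-0.0029  0.002   0.0016] dr [-0.0003 -0.0005 -0.0263] rows 0.9
```

Emit:
jog_arm(travel=[[-0.001,0.001,0],[-0.002,0.001,0],[-0.002,0.001,0],[-0.002,0.001,0],[-0.002,0.001,0],[-0.002,0.001,-0.001],[-0.002,0.001,-0.002],[-0.002,0.001,-0.003],[-0.002,0.001,-0.003],[-0.002,0.001,-0.003]], dr=[[0,0,-0.013],[0,0,-0.026],[0,0,-0.026],[0,0,-0.026],[0,0,-0.026],[0,0,-0.026],[0,0,-0.026],[0,0,-0.026],[0,0,-0.026],[0,0,-0.026]], claw=[0.35,0.35,0.35,0.35,0.35,0.35,0.35,0.35,0.35,0.35])

```text
time_s: 29.7
tcp_pos: [0.6097, 0.0104, 0.094]
eef_rot: [-179.9, -0.2, -17.3]
contact_force: [1.3, -0.2, 6.5]
gripper_width: 0.0438
gripper_force: 40.0
```

```bash
python3 - <<'E'
from h import *
s=r.get_state(); print(s['contact_force'],s['moment']); go([.6087,.0101,.0941],-17.2)
E
```

```text
[ 1.34252584 -0.15134978  6.45278438] [-0.0786712  -0.2934251   0.05264889]
t=29.70 at [0.6097 0.0104 0.094 ] [-179.9    -0.23  -17.33] travel [-0.0017  0.0011 -0.0002] dr [-0.0003 -0.0006 -0.0004] rows 0.0
```

Emit:
jog_arm(travel=[[0,0,-0.001],[0,0,-0.001],[0,0,-0.001],[0,0,-0.001],[0,0,-0.001],[0,0,-0.04],[0,0,-0.1],[0,0,-0.18],[-0.06,0,-0.22],[-0.11,0,-0.22]], dr=[[0,0,0],[0,0,0],[0,0,0],[0,0,0],[0,0,0],[0,0,0],[0,0,0],[0,0,0],[0,0,0],[0,0,0]], claw=[0.35,0.8,0.8,0.8,0.8,0.8,0.8,0.8,0.8,0.8])

```text
time_s: 30.95
tcp_pos: [0.5553, 0.0268, 0.2043]
eef_rot: [-179.9, -0.1, -17.4]
contact_force: [0.4, 0.5, 0.1]
gripper_width: 0.0701
gripper_force: 0.0
```

```bash
python3 - <<'E'
from tee import *
c=look(['cap'],'w10'); P,uv=mpts(c,np.ones((384,512),bool)); rr=np.hypot(P[:,0]-.6074,P[:,1]-.0103)
for n,zl,zh in(('walls',.112,.126),('tee/web',.097,.112)):
    q=P[(rr<.034)&(P[:,2]>zl)&(P[:,2]<zh)]; f=q[:,:2].astype(np.float32); A=np.c_[q[:,:2]-q[:,:2].mean(0),np.ones(len(q))]
    print(n,len(q),np.median(q[:,2]),cv2.minAreaRect(f),np.linalg.lstsq(A,q[:,2],rcond=None)[0])
q=P[(rr<.02)&(P[:,2]>.095)&(P[:,2]<.106)]; A=np.c_[q[:,:2]-q[:,:2].mean(0),np.ones(len(q))]; print('web',len(q),np.median(q[:,2]),np.linalg.lstsq(A,q[:,2],rcond=None)[0])
im=cv2.imread('pics/w10.png'); cv2.imwrite('pics/w10c.png',cv2.resize(im[60:220,150:350],None,fx=3.6,fy=3.6,interpolation=2))
E
```

```text
cap 0.85 [412 174 462 217] top z 0.032 circ [ 0.4517 -0.185 ] mid [ 0.452  -0.1848] size [0.0567 0.0561]
cap 0.66 [226 102 280 157] top z 0.120 circ [0.6063 0.012 ] mid [0.6062 0.0115] size [0.0531 0.0522]
walls 642 0.1188991478051525 ((0.6063100695610046, 0.011494837701320648), (0.04421680048108101, 0.043996747583150864), 72.62519073486328) [-0.00767136  0.00119523  0.11872578]
tee/web 1611 0.10247705307350341 ((0.6062483191490173, 0.011472685262560844), (0.03483261168003082, 0.04432514309883118), 73.07892608642578) [ 0.00501651 -0.00622351  0.10388253]
web 797 0.10223071203665374 [ 0.00447124 -0.00848304  0.10222338]
```

View pics/w10c.png

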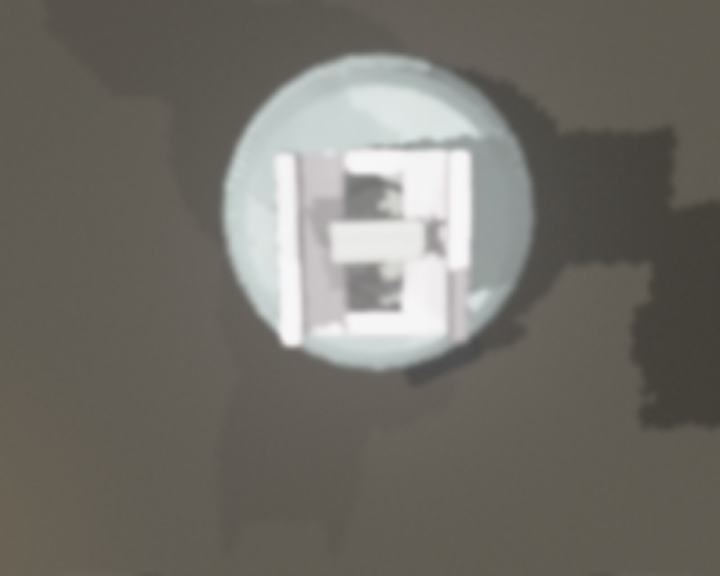

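The crop shows the tee bar at (375,242) lying crosswise over the cap's vertical slot. The web is level at 101 mm and the walls at 118 mm, which puts the bearing about 4 mm down and the cap locked under the tee. Handing in.

```bash
python3 -c "
from plant import r; print(r.close_job())"
```

```text
the job is handed in; nothing more can be done
None
```

The job is handed in at about 31 s of robot time: the sleeve and washer are seated on the spindle, and the cap is locked crosswise under the tee, level within about half a degree, with wrist-force readings no higher than about 9 N.

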